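# Set out the sleeves in order of length on the inspection rail

### The arm

A 7-joint arm with a two-finger parallel gripper is mounted at the origin on the work surface. World frame = base frame: x ahead of the robot, y to its left, z up, the work surface at z = 0. Lengths are in m, angles in rad, forces in N, time in s.
With the tool pointing down it reaches from about 0.4 to 0.85 m from the base axis. Payload 6.9 kg.
Tool frame: the origin (TCP) lies at the very end of the fingers, on their centre line; the grasp point (between the pads) lies 19 mm behind it; z points along the fingers, y is the line along which they close (so a half turn about z gives the same grasp; the last joint's range is limited). The gripper opens to 85 mm and grips with 20 to 120 N. Pads are 22 mm wide; open, the fingers measure 114 mm over their backs; the gripper's body (76 mm by 85 mm) begins 54 mm behind the grasp point. The pads swing forward as they close: fully open they stand 13 mm farther back than shut.
Start: joints at [-1.016, 0.507, -0.238, 1.5, 0.126, 1.149, -0.155], TCP at [0.272, 0.563, 0.231] pointing down, gripper open.
Joint ranges: [-3.08, 3.08], [-0.24, 2.05], [-1.43, 1.35], [0, 2.5], [-1.52, 4.66], [0.17, 1.96], [-2.89, 2.89]. Speed limits (rad/s): [2.39, 2.39, 3.14, 3.14, 3.14, 3.14, 3.14].

### API

Orientations are given as a rotation vector (axis times angle).
In Python, from bench import env gives the robot as it stands. The module is installed in compiled form; this text tells all that it offers.
- The arm moves only by the shell command python3 -m pendant 'ROWS' [OPENING]. ROWS is JSON, a list of rows, each an object with "delta_pos": the shift along the tool's x, y, z in m, a list of three; "turn": the turn about the tool's z in degrees. A call has 1 to 12 rows; each row is the pose to reach, as a shift and turn from the pose commanded when the call began, along the tool's axes at that moment; what a row does not reach only later rows make up. A row lasts 1/8 s, in which the tool goes at most 62.5 mm and 10.7 degrees, less where a joint would pass 70% of its speed; a pose out of reach is approached as far as the arm can. A call with a gripper value outside its range is refused whole. OPENING is the opening, from -1 (shut) to 1 (fully open), set as the call begins (- or left out, the last holds). The fingers move at their own pace and stop on an object; the grip force is fixed at half the most. Time passes only in rows, so rows that repeat a pose let the fingers close. It gives the time, the measured TCP pose, the force, the opening and the grip force at its end, in the units of the state.
- env.sense(): the state, without advancing time (a new reading comes with each control period).
- env.get_image(name): name is "scene" or "side" or "wrist"; returns the picture (400x640x3 uint8, red, green, blue); there is no depth.
- env.get_calibration(name): a dict with "fov_y" (degrees; the focal length in pixels is half the picture's height over the tangent of half this angle, whatever the lens; pixels are square), "cx", "cy" (the principal point, pixels), "dist" ([k1, k2, p1, p2, k3] as OpenCV has them; the pictures are not rectified), "cam_to_world" (4x4, takes a point from camera to world coordinates). Camera axes: x right, y down, z forward; pixel columns grow to the right and rows downward; lengths in m; the calibration is good to about 2 mm. A picture is of the moment at which its call begins: read the wrist's pose just before it. get_calibration takes no time and is no camera call; for the wrist camera it gives the pose at the moment of the call.
- env.job_done(): hands the job in; it is judged then, once.
The state is a dict: "clock": time; "q": joint angles; "joint_vel": joint speeds; "tau": joint torques, N m; "tool_pos": TCP position; "orientation": TCP orientation; "contact_force": force on the tool from outside, world axes, zero at the start; "moment": the same for the moment, N m; "grip_width": finger opening in m; "finger_force": force on a finger pad.
Only numpy, scipy, OpenCV 4.12 (cv2) and the standard library are available. Lean on these libraries where they do the work, as an engineer would, in place of code of your own. Each camera call takes 0.05 s, during which the arm holds its last target. There are 200 camera calls.

### The job

Set the four dark steel sleeves out for measuring: stand them upright on the white pads of the aluminium rail, one on each pad, in order of length, the shortest on the pad next to the yellow stop and the longest at the far end. Each must stand wholly on its pad; set them down without dropping them or knocking any over, and leave the caliper where it lies.

Things in the scene. Friction and masses are not known exactly. Their poses are not given: they have to be found in the camera images.
- sleeve_45: Loose plain steel sleeve (thick-walled tube), 45 mm long, outside diameter 36 mm, bore 24 mm, dark brown outside with bright ground ends, about 0.20 kg. Stands upright on the bench at the start, well clear of the others. Origin: centre of its underside; z runs up its axis.
- sleeve_60: Loose plain steel sleeve (thick-walled tube), 60 mm long, outside diameter 36 mm, bore 24 mm, dark brown outside with bright ground ends, about 0.27 kg. Stands upright on the bench at the start, well clear of the others. Origin: centre of its underside; z runs up its axis.
- sleeve_75: Loose plain steel sleeve (thick-walled tube), 75 mm long, outside diameter 36 mm, bore 24 mm, dark brown outside with bright ground ends, about 0.33 kg. Stands upright on the bench at the start, well clear of the others. Origin: centre of its underside; z runs up its axis.
- sleeve_90: Loose plain steel sleeve (thick-walled tube), 90 mm long, outside diameter 36 mm, bore 24 mm, dark brown outside with bright ground ends, about 0.40 kg. Stands upright on the bench at the start, well clear of the others. Origin: centre of its underside; z runs up its axis.
- pad_1: Fixed white round rest pad on the aluminium rail, diameter 60 mm, the one nearest the rail's left (+y) end. Origin: centre of its underside, on the rail's top (16 mm above the bench); its flat top is 10 mm higher, level. z up, y along the rail. The four pads lie in one row, centres about 82 mm apart (74 mm at least).
- pad_2: Fixed white round rest pad on the aluminium rail, diameter 60 mm, the one second from the left (+y) end. Origin: centre of its underside, on the rail's top (16 mm above the bench); its flat top is 10 mm higher, level. z up, y along the rail. The four pads lie in one row, centres about 82 mm apart (74 mm at least).
- pad_3: Fixed white round rest pad on the aluminium rail, diameter 60 mm, the one third from the left (+y) end. Origin: centre of its underside, on the rail's top (16 mm above the bench); its flat top is 10 mm higher, level. z up, y along the rail. The four pads lie in one row, centres about 82 mm apart (74 mm at least).
- pad_4: Fixed white round rest pad on the aluminium rail, diameter 60 mm, the one nearest the rail's right (-y) end. Origin: centre of its underside, on the rail's top (16 mm above the bench); its flat top is 10 mm higher, level. z up, y along the rail. The four pads lie in one row, centres about 82 mm apart (74 mm at least).
- datum_stop: Fixed yellow end stop of the rail, a block 60 x 20 x 28 mm across the rail, 63 mm from the nearest pad's centre; it may sit at either end (a grey stop of the same shape sits at the other). It marks the end where the row begins. Origin: centre of its underside, on the rail's top; y along the rail. The rail itself is a slab 64 mm wide, 420 mm long.
- caliper: Loose digital caliper lying flat on the bench beyond the rail, 235 mm long, at most 16 mm high; to be left alone. Origin: middle of its beam's underside; x along the beam.
Not all that is in view belongs to the job. Leave any pink look-alike of the sleeve_90 alone.

How it is judged:
By the outcome, as a careful person would: the job done as asked, in the order asked, and still so for the second after the job is handed in, with the robot touching nothing.
It also fails if it takes over 112 s, if anything falls off the work surface, if the arm or the gripper's body presses on something with over 40 N, if the wrist force passes 120 N, or if a joint passes its speed limit or range.

## Working session

There is one attempt and no reset: what is moved stays moved. The work goes in short steps, Python scripts to look and compute and a shell command to move; the robot and the scene stay as the last step left them, time stands still between calls to the robot, and variables do not carry over. Pictures are saved under pics/ and viewed, at most 14 in all, crops included, and the job is handed in when it is done.

```bash
mkdir -p pics; cat > h.py <<'E'
import numpy as np,cv2
from bench import env
def snap(n,f):
    c=env.get_calibration(n); im=env.get_image(n); cv2.imwrite('pics/'+f,im[:,:,::-1]); return im,c
def K(c):
    f=200/np.tan(np.radians(c['fov_y'])/2); return np.array([[f,0,c['cx']],[0,f,c['cy']],[0,0,1.]])
def ray(c,p):
    u=cv2.undistortPoints(np.array([[p]],float),K(c),np.array(c['dist'],float))[0,0]
    T=np.array(c['cam_to_world']); return T[:3,3],T[:3,:3]@np.array([u[0],u[1],1.])
def atz(c,p,z):
    o,d=ray(c,p); return o+d*(z-o[2])/d[2]
def tri(obs):
    A=np.zeros((3,3));b=np.zeros(3)
    for c,p in obs:
        o,d=ray(c,p); d=d/np.linalg.norm(d); M=np.eye(3)-np.outer(d,d);A+=M;b+=M@o
    return np.linalg.solve(A,b)
def proj(c,P):
    T=np.linalg.inv(np.array(c['cam_to_world'])); r,_=cv2.Rodrigues(T[:3,:3])
    return cv2.projectPoints(np.array(P,float).reshape(-1,3),r,T[:3,3],K(c),np.array(c['dist'],float))[0][:,0]
E
python3 - <<'E'
from h import *
np.set_printoptions(precision=3,suppress=True)
import pickle
C={}
for n in('scene','side','wrist'):
    im,c=snap(n,n+'0.png');C[n]=c;print(n,c)
pickle.dump(C,open('C.pkl','wb'))
print(env.sense())
E
```

```text
scene {'fov_y': 50.37757461713508, 'cx': 322.43740576013903, 'cy': 200.96985658739823, 'dist': array([-0.098,  0.   ,  0.   ,  0.   ,  0.   ]), 'cam_to_world': array([[ 0.804,  0.333, -0.493,  1.134],
       [ 0.595, -0.43 ,  0.679, -0.727],
       [ 0.014, -0.839, -0.543,  0.67 ],
       [ 0.   ,  0.   ,  0.   ,  1.   ]])}
side {'fov_y': 47.65534404628034, 'cx': 313.76630739037586, 'cy': 192.34860765857118, 'dist': array([-0.112,  0.   ,  0.   ,  0.   ,  0.   ]), 'cam_to_world': array([[ 0.695, -0.526,  0.489,  0.11 ],
       [-0.718, -0.527,  0.454, -0.435],
       [ 0.019, -0.667, -0.745,  0.813],
       [ 0.   ,  0.   ,  0.   ,  1.   ]])}
wrist {'fov_y': 63.636489765988436, 'cx': 318.1956708795951, 'cy': 200.85485864650894, 'dist': array([-0.05,  0.  ,  0.  ,  0.  ,  0.  ]), 'cam_to_world': array([[ 0.435,  0.854,  0.285,  0.199],
       [ 0.901, -0.411, -0.14 ,  0.599],
       [-0.003,  0.318, -0.948,  0.374],
       [ 0.   ,  0.   ,  0.   ,  1.   ]])}
{'clock': 0.15, 'q': array([-1.015,  0.508, -0.238,  1.501,  0.126,  1.149, -0.155]), 'joint_vel': array([-0.002, -0.003,  0.   , -0.004, -0.001,  0.001,  0.   ]), 'tau': array([ -0.002, -62.101,  -2.189, -24.984,   0.013,   0.009,   0.   ]), 'tool_pos': array([0.272, 0.562, 0.231]), 'orientation': array([-0.701, -3.062,  0.002]), 'contact_force': array([ 0.111, -0.829, -0.264]), 'moment': array([-0.001,  0.014,  0.014]), 'finger_force': 0.0, 'grip_width': 0.08518088846541085}
```

View pics/scene0.png

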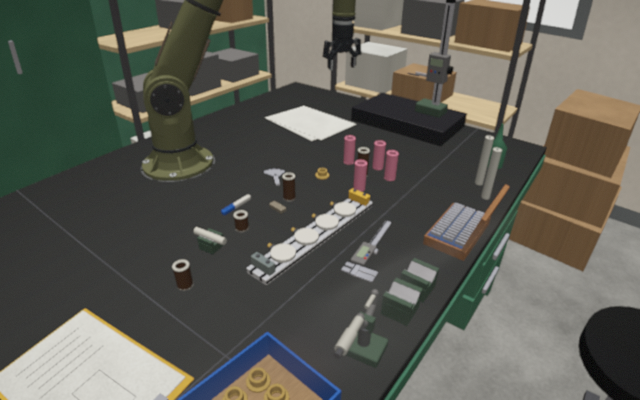

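View pics/side0.png

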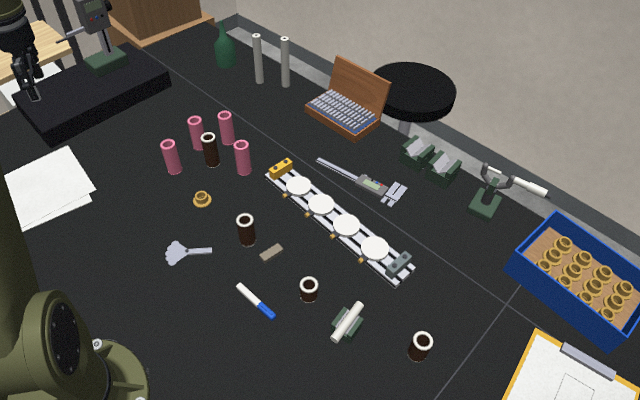

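Side view: dark brown sleeves have tops at about (208,138), (245,218), (309,284) and (421,340). Pink look-alikes are at (168,145), (195,121), (225,116) and (241,146). In the scene view the dark sleeves are at (364,155, standing among the pinks), (289,185), (241,220) and (182,273). The yellow stop is at side (280,168), at the +y end of the rail. Next I'll measure rims and pads in both views.

```bash
cat > m.py <<'E'
from h import *
import pickle
np.set_printoptions(precision=4,suppress=True)
C=pickle.load(open('C.pkl','rb'))
def blobs(f,pts,th,r,name):
    im=cv2.imread(f).astype(int); g=im.min(2); out=[]
    for (x,y) in pts:
        x0,y0=x-r,y-r; s=g[y0:y+r+1,x0:x+r+1]
        m=((s>th)&(im[y0:y+r+1,x0:x+r+1].max(2)-s<45)).astype(np.uint8)
        n,l,st,ce=cv2.connectedComponentsWithStats(m,connectivity=8)
        # comp with greatest area nearest the centre
        k=min(range(1,n),key=lambda k:np.hypot(*(ce[k]-r))-st[k,4]*.1)
        h=cv2.convexHull(np.argwhere(l==k)[:,::-1].astype(np.float32))
        M=cv2.moments(h); c=np.array([M['m10'],M['m01']])/M['m00']+[x0,y0]
        out.append(c); print(name,(x,y),c,st[k,2:],)
    return out
if __name__=='__main__':
    S=blobs('pics/side0.png',[(208,138),(245,218),(309,284),(421,340)],105,14,'side')
    Q=blobs('pics/scene0.png',[(364,152),(289,177),(241,214),(182,266)],105,12,'scene')
    for a,b in zip(S,Q):
        P=tri([(C['side'],a),(C['scene'],b)]); print(P, proj(C['side'],P)-a,proj(C['scene'],P)-b)
    S=blobs('pics/side0.png',[(299,186),(321,205),(347,225),(375,247)],150,20,'pside')
    Q=blobs('pics/scene0.png',[(345,208),(328,221),(307,235),(283,252)],150,20,'pscene')
    for a,b in zip(S,Q):
        P=tri([(C['side'],a),(C['scene'],b)]); print(P, proj(C['side'],P)-a,proj(C['scene'],P)-b,atz(C['side'],a,.026),atz(C['scene'],b,.026))
    A=cv2.imread('pics/side0.png')[90:290,150:400];B=cv2.imread('pics/scene0.png')[120:290,150:400]
    I=np.vstack([cv2.resize(A,None,fx=3,fy=3)[:,:750]]); cv2.imwrite('pics/c1.png',I)
    cv2.imwrite('pics/c2.png',cv2.resize(B,None,fx=3.2,fy=3.2,interpolation=cv2.INTER_CUBIC))
E
python3 m.py
```

```text
side (208, 138) [207.2044 136.7941] [15 11 89]
side (245, 218) [244.2525 219.5234] [ 18  14 130]
side (309, 284) [308.4325 284.0742] [ 18  17 158]
side (421, 340) [422.5603 340.1299] [ 20  20 193]
scene (364, 152) [363.4771 149.8043] [12  7 57]
scene (289, 177) [283.8917 176.0542] [ 18  16 140]
scene (241, 214) [240.0873 214.014 ] [15  9 91]
scene (182, 266) [180.2764 264.8787] [ 18  13 134]
[0.533  0.3147 0.0882] [[0.0785 0.3108]] [[ 0.1458 -0.2019]]
[0.4338 0.0565 0.0789] [[0.7896 2.3925]] [[ 1.237  -1.3563]]
[ 0.4359 -0.125   0.0447] [[0.1202 0.2973]] [[ 0.1836 -0.1552]]
[ 0.4893 -0.3545  0.0594] [[0.1681 0.2914]] [[ 0.2337 -0.1448]]
pside (299, 186) [299.8464 188.7231] [ 41  38 811]
pside (321, 205) [317.6567 200.5644] [ 41  29 672]
pside (347, 225) [346.075  224.8056] [ 41  41 844]
pside (375, 247) [373.0829 246.4845] [ 41  40 855]
pscene (345, 208) [342.1006 213.174 ] [ 41  30 596]
pscene (328, 221) [328.3475 221.7554] [ 41  41 801]
pscene (307, 235) [307.6366 236.0527] [ 41  41 816]
pscene (283, 252) [285.6581 251.5853] [ 39  41 677]
[0.6175 0.0806 0.0143] [[0.406  1.2964]] [[ 0.7842 -0.8878]] [0.6123 0.0767 0.026 ] [0.6274 0.0615 0.026 ]
[0.6159 0.02   0.0204] [[0.6156 1.8339]] [[ 1.1522 -1.2496]] [0.6153 0.0217 0.026 ] [0.6213 0.0072 0.026 ]
[ 0.6121 -0.0685  0.0209] [[-0.0709 -0.1931]] [[-0.1307  0.1282]] [ 0.6086 -0.0713  0.026 ] [ 0.6162 -0.0731  0.026 ]
[ 0.6086 -0.1485  0.0215] [[-0.1122 -0.2715]] [[-0.1968  0.177 ]] [ 0.6054 -0.1507  0.026 ] [ 0.6122 -0.1517  0.026 ]
```

View pics/c2.png

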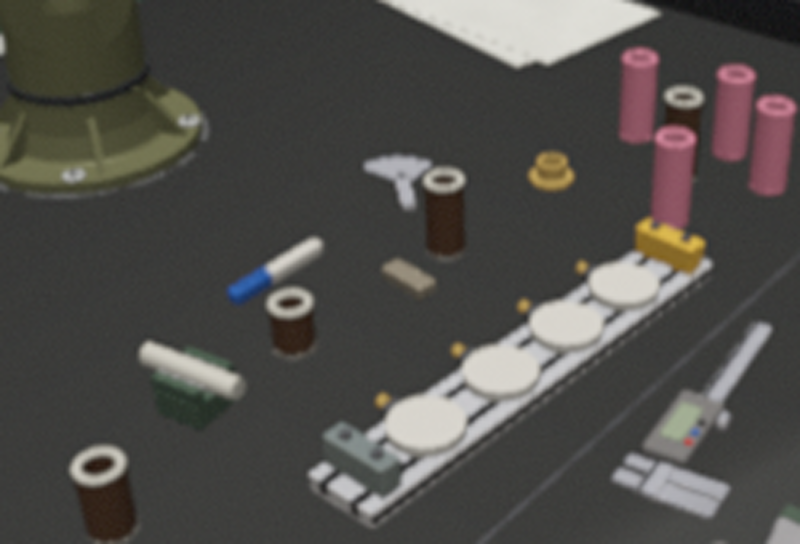

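View pics/c1.png

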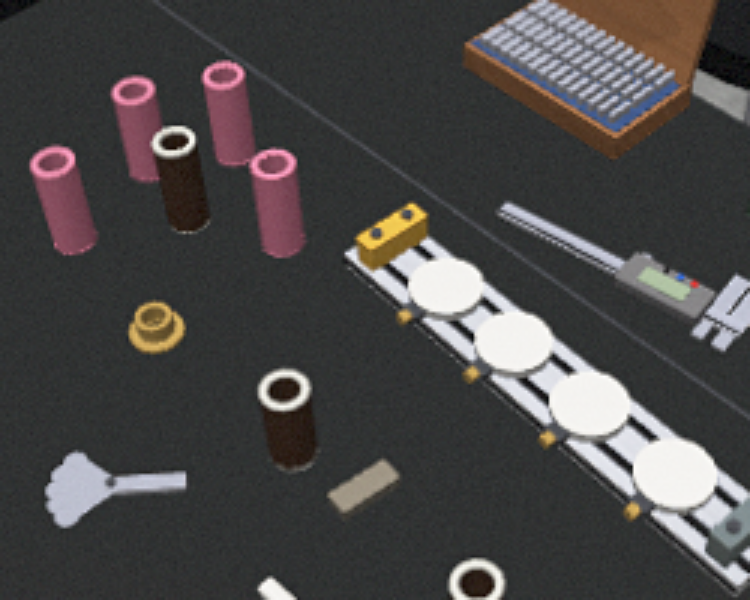

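The crops confirm the choice: four dark brown sleeves with bright ends, and pinks to be left alone. The rim and pad masks partly merged with their surroundings, so I'll refine using the crop pixels. I'll also find the pinks and a safe finger angle.

```bash
cat > m2.py <<'E'
from h import *
import pickle
from scipy.spatial.transform import Rotation as Ro
np.set_printoptions(precision=4,suppress=True)
C=pickle.load(open('C.pkl','rb'))
s=lambda p:(150+(p[0]+.5)/3-.5,90+(p[1]+.5)/3-.5); q=lambda p:(150+(p[0]+.5)/3.2-.5,120+(p[1]+.5)/3.2-.5)
def T(n,a,b):
    P=tri([(C['side'],s(a)),(C['scene'],q(b))]); print(n,P,'res',proj(C['side'],P)[0]-s(a)); return P
T('sl75?',(285,389),(444,181))
D=T('dark',(174,142),(684,97))
pk=[T('pink',a,b) for a,b in [((54,161),(640,58)),((134,90),(737,74)),((225,75),(776,105)),((274,162),(675,138))]]
pads=[T('pad',a,b) for a,b in [((446,287),(624,283)),((514,342),(567,325)),((589,404),(501,370)),((675,474),(427,423))]]
T('yellow top',(393,230),(672,243))
# clearance of open fingers: boxes along angle, half len 57, half wid 11
for w in (57,42):
  for ang in range(0,180,15):
    u=np.array([np.cos(np.radians(ang)),np.sin(np.radians(ang))]);v=np.array([-u[1],u[0]])
    m=min(np.hypot(max(abs((p-D)[:2]@u)*1e3-w,0),max(abs((p-D)[:2]@v)*1e3-11,0))-18 for p in pk)
    print(w,ang,round(m,1),end='; ')
  print()
st=env.sense();R=Ro.from_rotvec(st['orientation']).as_matrix();print(R,st['tool_pos'])
E
python3 m2.py
```

```text
sl75? [0.4396 0.0648 0.0732] res [0.1614 0.5026]
dark [0.5334 0.3135 0.0882] res [0.0686 0.2718]
pink [0.4507 0.3618 0.0894] res [0.1309 0.4965]
pink [0.5488 0.3898 0.0894] res [0.0719 0.298 ]
pink [0.6147 0.35   0.0905] res [0.0543 0.2348]
pink [0.5733 0.2346 0.0898] res [0.1807 0.7019]
pad [0.6181 0.0877 0.0247] res [0.0129 0.0427]
pad [0.6149 0.0103 0.0238] res [0.0952 0.2867]
pad [ 0.6101 -0.0703  0.0244] res [0.1024 0.2771]
pad [ 0.6065 -0.1544  0.0242] res [0.0065 0.0156]
yellow top [0.6243 0.1545 0.0352] res [0.1394 0.4966]
57 0 17.1; 57 15 13.1; 57 30 13.6; 57 45 15.0; 57 60 3.7; 57 75 2.6; 57 90 1.7; 57 105 8.8; 57 120 13.2; 57 135 13.6; 57 150 20.8; 57 165 20.2; 
42 0 28.8; 42 15 28.0; 42 30 28.6; 42 45 21.3; 42 60 16.6; 42 75 17.6; 42 90 16.5; 42 105 18.4; 42 120 25.6; 42 135 27.1; 42 150 31.2; 42 165 34.4; 
[[-0.9005  0.4348 -0.0006]
 [ 0.4348  0.9005 -0.0013]
 [-0.     -0.0014 -1.    ]] [0.2716 0.5625 0.2306]
```

Measured tops: sleeve_45 at (.436,-.125), sleeve_60 at (.489,-.354), sleeve_75 at (.440,.065) and sleeve_90 at (.533,.314). Pad tops are at about .025, and pad_1 is next to the yellow stop. First move: turn the tool so its y lies along world x, then go over sleeve_45.

```bash
python3 -m pendant '[{"delta_pos":[-0.346,-0.124,0],"turn":64},{"delta_pos":[-0.346,-0.124,0],"turn":64},{"delta_pos":[-0.346,-0.124,0],"turn":64},{"delta_pos":[-0.346,-0.124,0],"turn":64},{"delta_pos":[-0.346,-0.124,0],"turn":64},{"delta_pos":[-0.346,-0.124,0],"turn":64},{"delta_pos":[-0.447,-0.548,0],"turn":64},{"delta_pos":[-0.447,-0.548,0],"turn":64},{"delta_pos":[-0.447,-0.548,0],"turn":64},{"delta_pos":[-0.447,-0.548,0],"turn":64},{"delta_pos":[-0.447,-0.548,0],"turn":64},{"delta_pos":[-0.447,-0.548,0],"turn":64}]' 1
```

```text
clock: 1.65
tool_pos: [0.4483, -0.0674, 0.2314]
orientation: [2.217, 2.226, 0.0]
contact_force: [0.1, -0.0, 0.2]
grip_width: 0.0853
finger_force: 0.0
```

```bash
python3 -m pendant '[{"delta_pos":[-0.058,-0.012,0],"turn":0},{"delta_pos":[-0.058,-0.012,0],"turn":0},{"delta_pos":[-0.058,-0.012,0],"turn":0}]'
python3 - <<'E'
from h import *
np.set_printoptions(precision=4,suppress=True)
im,c=snap('wrist','w1.png'); s=env.sense();print(s['tool_pos'],s['orientation'],s['q'])
print(proj(c,[[.436,-.125,.045],[.4395,.065,.073],[.489,-.354,.06],[.615,.010,.025],[.610,-.070,.025],[.6065,-.154,.025]]))
E
```

```text
clock: 2.02
tool_pos: [0.4373, -0.1232, 0.2312]
orientation: [-2.217, -2.225, -0.0]
contact_force: [-0.4, 0.3, -0.1]
grip_width: 0.0853
finger_force: 0.0
[ 0.4375 -0.1225  0.2311] [-2.2151 -2.2269 -0.0005] [ 0.0376  0.247   0.2319  1.9291 -0.0687  0.9733  0.3067]
[[316.295  177.5514]
 [320.8893 -41.6538]
 [358.2594 358.717 ]
 [494.4818  43.7619]
 [478.5125 124.1762]
 [464.3254 198.4634]]
```

View pics/w1.png

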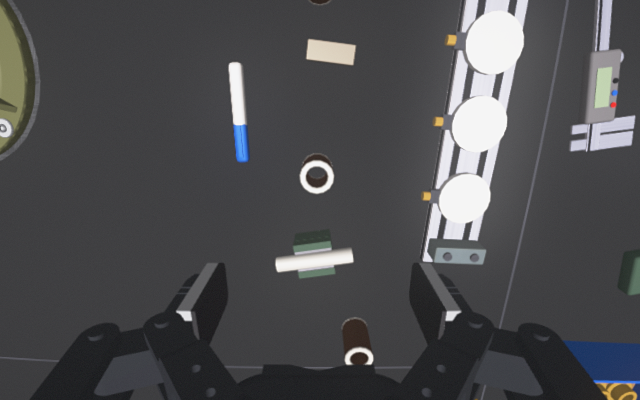

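Wrist view: sleeve_45 is at (317,176), predicted (316,178). Pads 2–4 are at (495,43), (479,124) and (464,198), all within about 1 mm of the estimate. The white pin on its V-block at (315,262) lies clear of the fingers. Descend and grip.

```bash
python3 -m pendant '[{"delta_pos":[-0.002,-0.001,0.06],"turn":0},{"delta_pos":[-0.002,-0.001,0.12],"turn":0},{"delta_pos":[-0.002,-0.001,0.17],"turn":0},{"delta_pos":[-0.002,-0.001,0.205],"turn":0},{"delta_pos":[-0.002,-0.001,0.219],"turn":0},{"delta_pos":[-0.002,-0.001,0.219],"turn":0},{"delta_pos":[-0.002,-0.001,0.219],"turn":0}]'
python3 -m pendant '[{"delta_pos":[0,0,0],"turn":0},{"delta_pos":[0,0,0],"turn":0},{"delta_pos":[0,0,0],"turn":0},{"delta_pos":[0,0,0],"turn":0},{"delta_pos":[0,0,0],"turn":0},{"delta_pos":[0,0,0],"turn":0}]' -1
```

```text
clock: 2.95
tool_pos: [0.437, -0.1248, 0.0128]
orientation: [2.215, 2.227, 0.001]
contact_force: [0.2, 0.5, 0.8]
grip_width: 0.0855
finger_force: 0.0
clock: 3.7
tool_pos: [0.4364, -0.1257, 0.0129]
orientation: [2.217, 2.225, 0.001]
contact_force: [-2.6, 0.3, 8.2]
grip_width: 0.0346
finger_force: 59.0
```

```bash
python3 -m pendant '[{"delta_pos":[0,0,-0.05],"turn":0},{"delta_pos":[0,0,-0.11],"turn":0},{"delta_pos":[0.03,0.025,-0.12],"turn":0},{"delta_pos":[0.07,0.06,-0.12],"turn":0},{"delta_pos":[0.11,0.095,-0.12],"turn":0},{"delta_pos":[0.15,0.13,-0.12],"turn":0},{"delta_pos":[0.19,0.162,-0.12],"turn":0},{"delta_pos":[0.213,0.181,-0.12],"turn":0},{"delta_pos":[0.213,0.181,-0.08],"turn":0},{"delta_pos":[0.213,0.181,-0.05],"turn":0},{"delta_pos":[0.213,0.181,-0.045],"turn":0},{"delta_pos":[0.213,0.181,-0.045],"turn":0}]'
python3 - <<'E'
from h import *
np.set_printoptions(precision=4,suppress=True)
im,c=snap('wrist','w2.png'); im2,c2=snap('side','s2.png');s=env.sense();print(s['tool_pos'],s['contact_force'])
I=np.hstack([cv2.resize(im,(480,300)),cv2.resize(im2[120:270,240:400],(320,300))])
cv2.imwrite('pics/v2.png',I[:,:,::-1])
E
```

```text
clock: 5.2
tool_pos: [0.6166, 0.0879, 0.0577]
orientation: [2.217, 2.225, -0.0]
contact_force: [0.4, -0.5, -1.4]
grip_width: 0.0346
finger_force: 60.4
[0.6173 0.088  0.0587] [ 0.1978 -0.3451 -1.9713]
```

View pics/v2.png

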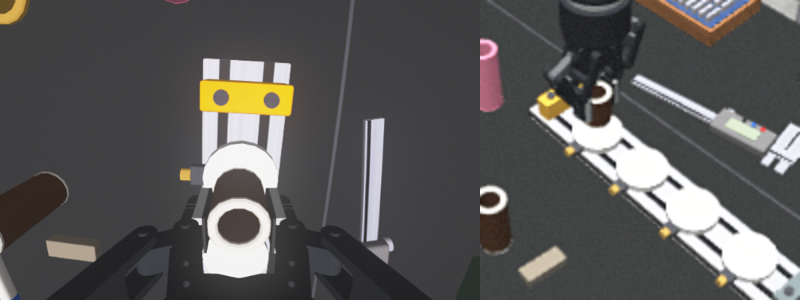

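Wrist and side views: the sleeve hangs over the pad beside the yellow stop, well centred (wrist rim at (240,225) in the composite). Lower slowly to contact.

```bash
python3 -m pendant '[{"delta_pos":[0,0.001,0.01],"turn":0},{"delta_pos":[0,0.001,0.015],"turn":0},{"delta_pos":[0,0.001,0.017],"turn":0},{"delta_pos":[0,0.001,0.018],"turn":0},{"delta_pos":[0,0.001,0.0185],"turn":0},{"delta_pos":[0,0.001,0.0185],"turn":0},{"delta_pos":[0,0.001,0.0185],"turn":0}]'
```

```text
clock: 6.18
tool_pos: [0.6174, 0.088, 0.0391]
orientation: [2.217, 2.226, 0.0]
contact_force: [-1.9, -0.0, 2.7]
grip_width: 0.0344
finger_force: 60.7
```

```bash
python3 -m pendant '[{"delta_pos":[0,0,0],"turn":0},{"delta_pos":[0,0,0],"turn":0},{"delta_pos":[0,0,0],"turn":0},{"delta_pos":[0,0,0],"turn":0},{"delta_pos":[0,0,-0.02],"turn":0},{"delta_pos":[0,0,-0.05],"turn":0},{"delta_pos":[0,0,-0.11],"turn":0},{"delta_pos":[0,0,-0.16],"turn":0}]' 1
python3 -m pendant '[{"delta_pos":[-0.06,-0.017,0],"turn":0},{"delta_pos":[-0.12,-0.035,0],"turn":0},{"delta_pos":[-0.18,-0.052,0],"turn":0},{"delta_pos":[-0.24,-0.07,0],"turn":0},{"delta_pos":[-0.3,-0.087,0],"turn":0},{"delta_pos":[-0.36,-0.105,0],"turn":0},{"delta_pos":[-0.41,-0.12,0],"turn":0},{"delta_pos":[-0.442,-0.128,0],"turn":0},{"delta_pos":[-0.442,-0.128,0],"turn":0},{"delta_pos":[-0.442,-0.128,0],"turn":0}]'
python3 - <<'E'
from h import *
from m import blobs
np.set_printoptions(precision=4,suppress=True)
im,c=snap('wrist','w3.png');s=env.sense();print(s['tool_pos'],s['q'])
im2,c2=snap('side','s3.png');p=proj(c,[.489,-.3545,.06])[0]
print(p);b=blobs('pics/w3.png',[tuple(p.round().astype(int))],105,28,'w');print(atz(c,b[0],.06))
I=np.hstack([cv2.resize(im,(480,300)),cv2.resize(im2[120:270,240:400],(320,300))])
cv2.imwrite('pics/v3.png',I[:,:,::-1])
E
```

```text
clock: 7.18
tool_pos: [0.6176, 0.088, 0.2008]
orientation: [2.217, 2.225, 0.001]
contact_force: [0.8, 0.0, 0.4]
grip_width: 0.0856
finger_force: 0.0
clock: 8.43
tool_pos: [0.4915, -0.3535, 0.1986]
orientation: [-2.216, -2.226, -0.001]
contact_force: [-0.4, 0.7, 0.0]
grip_width: 0.0857
finger_force: 0.0
[ 0.4919 -0.3529  0.1987] [ 0.418   0.5111  0.2635  1.6076 -0.1491  1.0431  0.7304]
[314.5381 189.7585]
w (np.int64(315), np.int64(190)) [315.0946 188.7569] [ 39  38 725]
[ 0.4895 -0.3535  0.06  ]
```

View pics/v3.png

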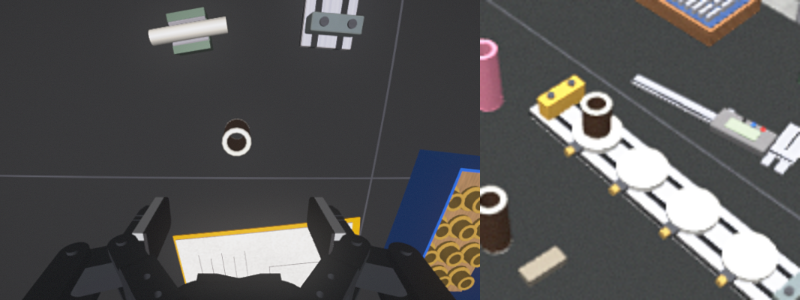

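Sleeve_45 stands on pad_1 (side composite (597,115)). Sleeve_60 is at wrist (315,189), giving (.4895,-.3535). Descend, grip and lift.

```bash
python3 -m pendant '[{"delta_pos":[0,-0.002,0.05],"turn":0},{"delta_pos":[0,-0.002,0.1],"turn":0},{"delta_pos":[0,-0.002,0.14],"turn":0},{"delta_pos":[0,-0.002,0.165],"turn":0},{"delta_pos":[0,-0.002,0.177],"turn":0},{"delta_pos":[0,-0.002,0.177],"turn":0},{"delta_pos":[0,-0.002,0.177],"turn":0}]'
python3 -m pendant '[{"delta_pos":[0,0,0],"turn":0},{"delta_pos":[0,0,0],"turn":0},{"delta_pos":[0,0,0],"turn":0},{"delta_pos":[0,0,0],"turn":0},{"delta_pos":[0,0,0],"turn":0},{"delta_pos":[0,0,0],"turn":0}]' -1
```

```text
clock: 9.4
tool_pos: [0.49, -0.3547, 0.023]
orientation: [2.215, 2.225, 0.001]
contact_force: [-0.5, -0.0, -0.6]
grip_width: 0.0854
finger_force: 0.0
clock: 10.15
tool_pos: [0.4894, -0.3546, 0.0224]
orientation: [2.217, 2.225, 0.0]
contact_force: [-1.7, 0.9, 5.6]
grip_width: 0.0349
finger_force: 59.4
```

```bash
python3 -m pendant '[{"delta_pos":[0,0,-0.05],"turn":0},{"delta_pos":[0,0,-0.11],"turn":0},{"delta_pos":[0.055,0.019,-0.12],"turn":0},{"delta_pos":[0.11,0.038,-0.12],"turn":0},{"delta_pos":[0.165,0.057,-0.12],"turn":0},{"delta_pos":[0.22,0.076,-0.12],"turn":0},{"delta_pos":[0.275,0.095,-0.12],"turn":0},{"delta_pos":[0.33,0.113,-0.12],"turn":0},{"delta_pos":[0.3645,0.1255,-0.12],"turn":0},{"delta_pos":[0.3645,0.1255,-0.08],"turn":0},{"delta_pos":[0.3645,0.1255,-0.05],"turn":0},{"delta_pos":[0.3645,0.1255,-0.045],"turn":0}]'
python3 -m pendant '[{"delta_pos":[0,0,0],"turn":0},{"delta_pos":[0,0,0.01],"turn":0},{"delta_pos":[0,0,0.015],"turn":0},{"delta_pos":[0,0,0.017],"turn":0},{"delta_pos":[0,0,0.018],"turn":0},{"delta_pos":[0,0,0.0185],"turn":0},{"delta_pos":[0,0,0.0185],"turn":0},{"delta_pos":[0,0,0.0185],"turn":0}]'
```

```text
clock: 11.65
tool_pos: [0.6112, 0.0108, 0.0643]
orientation: [-2.214, -2.223, 0.006]
contact_force: [-1.0, 0.3, -2.4]
grip_width: 0.0349
finger_force: 60.9
clock: 12.65
tool_pos: [0.6134, 0.0106, 0.0485]
orientation: [2.217, 2.226, 0.0]
contact_force: [-0.3, -1.0, -1.8]
grip_width: 0.0346
finger_force: 60.9
```

```bash
python3 -m pendant '[{"delta_pos":[0,0.001,0.0005],"turn":0},{"delta_pos":[0,0.001,0.001],"turn":0},{"delta_pos":[0,0.001,0.001],"turn":0}]'
```

```text
clock: 13.02
tool_pos: [0.6135, 0.0106, 0.0484]
orientation: [-2.216, -2.225, 0.001]
contact_force: [-6.8, -0.4, 10.7]
grip_width: 0.0346
finger_force: 61.9
```

```bash
python3 -m pendant '[{"delta_pos":[0,0,0],"turn":0},{"delta_pos":[0,0,0],"turn":0},{"delta_pos":[0,0,0],"turn":0},{"delta_pos":[0,0,0],"turn":0},{"delta_pos":[0,0,-0.02],"turn":0},{"delta_pos":[0,0,-0.05],"turn":0},{"delta_pos":[0,0,-0.1],"turn":0},{"delta_pos":[0,0,-0.15],"turn":0}]' 1
python3 -m pendant '[{"delta_pos":[0.018,-0.058,0],"turn":0},{"delta_pos":[0.036,-0.116,0],"turn":0},{"delta_pos":[0.054,-0.174,0],"turn":0},{"delta_pos":[0.054,-0.174,0],"turn":0},{"delta_pos":[0.054,-0.174,0],"turn":0}]'
cat > look.py <<'E'
import sys
from h import *
from m import blobs
np.set_printoptions(precision=4,suppress=True)
x,y,z=map(float,sys.argv[2:5]);t=sys.argv[1]
im,c=snap('wrist','w%s.png'%t);s=env.sense();print(s['tool_pos'],s['q'])
im2,c2=snap('side','s%s.png'%t);p=proj(c,[x,y,z])[0]
print(p);b=blobs('pics/w%s.png'%t,[tuple(p.round().astype(int))],105,30,'w');print(atz(c,b[0],z))
I=np.hstack([cv2.resize(im,(480,300)),cv2.resize(im2[120:270,240:400],(320,300))])
cv2.imwrite('pics/v%s.png'%t,I[:,:,::-1])
E
python3 look.py 4 .4396 .0648 .075
```

```text
clock: 14.02
tool_pos: [0.614, 0.0105, 0.1985]
orientation: [-2.217, -2.225, 0.001]
contact_force: [0.8, -0.0, -0.0]
grip_width: 0.0854
finger_force: 0.0
clock: 14.65
tool_pos: [0.441, 0.064, 0.1979]
orientation: [2.216, 2.225, 0.003]
contact_force: [0.9, 0.2, 0.4]
grip_width: 0.0854
finger_force: 0.0
[0.4415 0.0638 0.1977] [-0.426   0.2758  0.2939  2.0038 -0.1027  0.8741 -0.073 ]
[315.4433 192.8644]
w (np.int64(315), np.int64(193)) [314.2383 191.9125] [ 43  41 868]
[0.4386 0.0657 0.075 ]
```

View pics/v4.png

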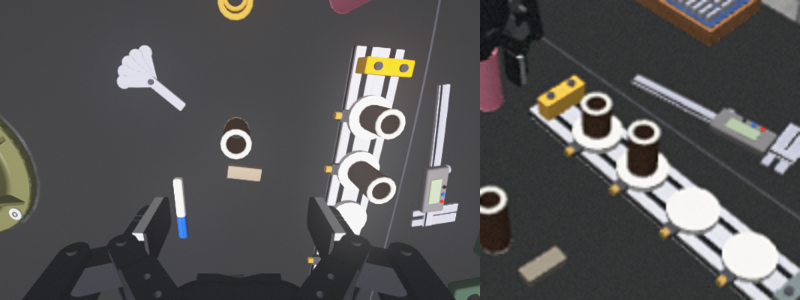

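Both sleeves stand on pads 1 and 2 (side composite (597,115) and (643,145)). Sleeve_75's rim is at wrist (314,192), giving (.4386,.0657).

```bash
python3 -m pendant '[{"delta_pos":[0.001,-0.002,0.05],"turn":0},{"delta_pos":[0.001,-0.002,0.1],"turn":0},{"delta_pos":[0.001,-0.002,0.135],"turn":0},{"delta_pos":[0.001,-0.002,0.155],"turn":0},{"delta_pos":[0.001,-0.002,0.163],"turn":0},{"delta_pos":[0.001,-0.002,0.163],"turn":0},{"delta_pos":[0.001,-0.002,0.163],"turn":0}]'
python3 -m pendant '[{"delta_pos":[0,0,0],"turn":0},{"delta_pos":[0,0,0],"turn":0},{"delta_pos":[0,0,0],"turn":0},{"delta_pos":[0,0,0],"turn":0},{"delta_pos":[0,0,0],"turn":0},{"delta_pos":[0,0,0],"turn":0}]' -1
```

```text
clock: 15.62
tool_pos: [0.4388, 0.0648, 0.0349]
orientation: [2.217, 2.225, 0.002]
contact_force: [-0.5, 0.1, -0.9]
grip_width: 0.0853
finger_force: 0.0
clock: 16.38
tool_pos: [0.4381, 0.065, 0.0348]
orientation: [2.217, 2.226, 0.001]
contact_force: [-1.3, -0.2, 6.4]
grip_width: 0.035
finger_force: 59.1
```

```bash
python3 -m pendant '[{"delta_pos":[0,0,-0.05],"turn":0},{"delta_pos":[0,0,-0.11],"turn":0},{"delta_pos":[-0.034,0.043,-0.12],"turn":0},{"delta_pos":[-0.068,0.087,-0.12],"turn":0},{"delta_pos":[-0.102,0.13,-0.12],"turn":0},{"delta_pos":[-0.135,0.1725,-0.12],"turn":0},{"delta_pos":[-0.135,0.1725,-0.12],"turn":0},{"delta_pos":[-0.135,0.1725,-0.08],"turn":0},{"delta_pos":[-0.135,0.1725,-0.05],"turn":0},{"delta_pos":[-0.135,0.1725,-0.035],"turn":0},{"delta_pos":[-0.135,0.1725,-0.03],"turn":0},{"delta_pos":[-0.135,0.1725,-0.03],"turn":0}]'
python3 -m pendant '[{"delta_pos":[0,0,0.001],"turn":0},{"delta_pos":[0,0,0.002],"turn":0},{"delta_pos":[0,0,0.003],"turn":0},{"delta_pos":[0,0,0.0035],"turn":0},{"delta_pos":[0,0,0.004],"turn":0},{"delta_pos":[0,0,0.004],"turn":0}]'
```

```text
clock: 17.88
tool_pos: [0.6113, -0.0693, 0.0648]
orientation: [2.217, 2.226, 0.001]
contact_force: [-0.3, 0.1, -4.3]
grip_width: 0.0346
finger_force: 62.1
clock: 18.62
tool_pos: [0.6111, -0.0695, 0.0609]
orientation: [2.217, 2.226, 0.001]
contact_force: [-3.0, 1.3, 5.4]
grip_width: 0.0344
finger_force: 62.3
```

```bash
python3 -m pendant '[{"delta_pos":[0,0,0],"turn":0},{"delta_pos":[0,0,0],"turn":0},{"delta_pos":[0,0,0],"turn":0},{"delta_pos":[0,0,0],"turn":0},{"delta_pos":[0,0,-0.02],"turn":0},{"delta_pos":[0,0,-0.05],"turn":0},{"delta_pos":[0,0,-0.11],"turn":0},{"delta_pos":[0,0,-0.17],"turn":0},{"delta_pos":[0,0,-0.18],"turn":0}]' 1
python3 -m pendant '[{"delta_pos":[0.055,-0.011,0],"turn":0},{"delta_pos":[0.11,-0.022,0],"turn":0},{"delta_pos":[0.165,-0.033,0],"turn":0},{"delta_pos":[0.22,-0.045,0],"turn":0},{"delta_pos":[0.275,-0.056,0],"turn":0},{"delta_pos":[0.33,-0.067,0],"turn":0},{"delta_pos":[0.37,-0.075,0],"turn":0},{"delta_pos":[0.3835,-0.078,0],"turn":0},{"delta_pos":[0.3835,-0.078,0],"turn":0},{"delta_pos":[0.3835,-0.078,0],"turn":0}]' 0.4
python3 look.py 5 .533 .314 .09
```

```text
clock: 19.75
tool_pos: [0.613, -0.0701, 0.2451]
orientation: [2.213, 2.221, 0.008]
contact_force: [0.5, -0.4, -1.0]
grip_width: 0.0853
finger_force: 0.0
clock: 21.0
tool_pos: [0.5324, 0.3114, 0.2401]
orientation: [2.219, 2.222, -0.001]
contact_force: [-0.1, -0.4, 0.4]
grip_width: 0.0596
finger_force: 0.0
[0.5324 0.3114 0.2403] [-0.7348  0.4952  0.2701  1.5132 -0.138   1.1522 -0.4385]
[318.0721 182.2392]
w (np.int64(318), np.int64(182)) [318.2338 182.385 ] [ 39  38 755]
[0.5332 0.3139 0.09  ]
```

View pics/v5.png

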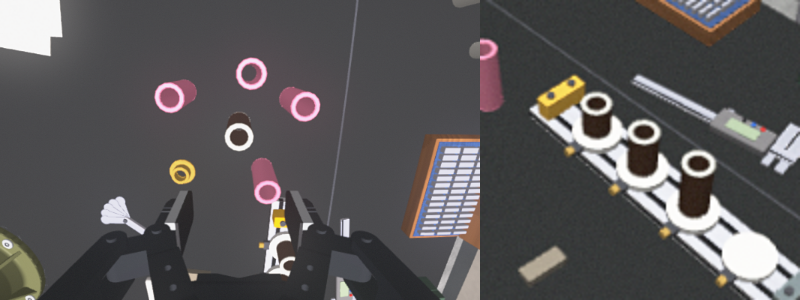

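Wrist view: the dark sleeve_90 rim is at (318,182) → (.533,.314). The pinks are at about (232,128), (335,97), (405,139) and (356,252), all clear along the tool's y line. Sleeves 45/60/75 stand on pads 1–3.

```bash
python3 -m pendant '[{"delta_pos":[0.0025,0.0005,0.05],"turn":0},{"delta_pos":[0.0025,0.0005,0.095],"turn":0},{"delta_pos":[0.0025,0.0005,0.13],"turn":0},{"delta_pos":[0.0025,0.0005,0.16],"turn":0},{"delta_pos":[0.0025,0.0005,0.182],"turn":0},{"delta_pos":[0.0025,0.0005,0.192],"turn":0},{"delta_pos":[0.0025,0.0005,0.192],"turn":0},{"delta_pos":[0.0025,0.0005,0.192],"turn":0}]'
python3 -m pendant '[{"delta_pos":[0,0,0],"turn":0},{"delta_pos":[0,0,0],"turn":0},{"delta_pos":[0,0,0],"turn":0},{"delta_pos":[0,0,0],"turn":0},{"delta_pos":[0,0,0],"turn":0},{"delta_pos":[0,0,0],"turn":0}]' -1
```

```text
clock: 22.1
tool_pos: [0.5328, 0.3163, 0.0493]
orientation: [2.217, 2.225, 0.002]
contact_force: [-0.2, -0.7, 0.2]
grip_width: 0.0603
finger_force: 0.0
clock: 22.85
tool_pos: [0.5326, 0.3166, 0.0494]
orientation: [2.217, 2.226, 0.003]
contact_force: [-0.6, 0.1, 7.1]
grip_width: 0.0351
finger_force: 59.7
```

```bash
python3 -m pendant '[{"delta_pos":[0,0,-0.05],"turn":0},{"delta_pos":[0,0,-0.11],"turn":0},{"delta_pos":[0,0,-0.16],"turn":0},{"delta_pos":[-0.055,0.009,-0.16],"turn":0},{"delta_pos":[-0.11,0.017,-0.16],"turn":0},{"delta_pos":[-0.165,0.026,-0.16],"turn":0},{"delta_pos":[-0.22,0.035,-0.16],"turn":0},{"delta_pos":[-0.275,0.043,-0.16],"turn":0},{"delta_pos":[-0.33,0.052,-0.16],"turn":0},{"delta_pos":[-0.385,0.061,-0.16],"turn":0},{"delta_pos":[-0.44,0.07,-0.16],"turn":0},{"delta_pos":[-0.468,0.074,-0.16],"turn":0}]'
python3 -m pendant '[{"delta_pos":[0,0,0],"turn":0},{"delta_pos":[0,0,0],"turn":0}]'
python3 - <<'E'
from h import *
im,c=snap('wrist','w6.png')
im2,c2=snap('side','s6.png'); s=env.sense();print(s['tool_pos'],s['contact_force'])
I=np.hstack([cv2.resize(im,(480,300)),cv2.resize(im2[120:300,240:432],(320,300))])
cv2.imwrite('pics/v6.png',I[:,:,::-1])
E
```

```text
clock: 24.35
tool_pos: [0.6069, -0.1557, 0.2077]
orientation: [2.222, 2.221, -0.004]
contact_force: [0.3, 0.8, -4.3]
grip_width: 0.0347
finger_force: 61.3
clock: 24.6
tool_pos: [0.6075, -0.1504, 0.2076]
orientation: [-2.215, -2.225, 0.0]
contact_force: [-0.5, 0.8, -4.6]
grip_width: 0.0348
finger_force: 61.3
[ 0.60783261 -0.14965106  0.20793423] [-0.35101377  0.67131961 -4.84735687]
```

View pics/v6.png

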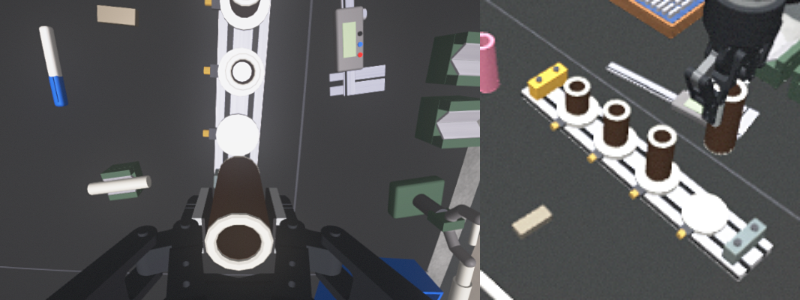

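Wrist view: pad_4 is clear at about (317,177) full-scale, with sleeve_90 held upright above it. The side view shows three sleeves standing in order. Lower.

```bash
python3 -m pendant '[{"delta_pos":[-0.003,-0.001,0.04],"turn":0},{"delta_pos":[-0.003,-0.001,0.08],"turn":0},{"delta_pos":[-0.003,-0.001,0.105],"turn":0},{"delta_pos":[-0.003,-0.001,0.12],"turn":0},{"delta_pos":[-0.003,-0.001,0.127],"turn":0},{"delta_pos":[-0.003,-0.001,0.129],"turn":0},{"delta_pos":[-0.003,-0.001,0.129],"turn":0},{"delta_pos":[-0.003,-0.001,0.129],"turn":0}]'
python3 -m pendant '[{"delta_pos":[0,0,0.001],"turn":0},{"delta_pos":[0,0,0.002],"turn":0},{"delta_pos":[0,0,0.003],"turn":0},{"delta_pos":[0,0,0.003],"turn":0},{"delta_pos":[0,0,0.003],"turn":0}]'
```

```text
clock: 25.7
tool_pos: [0.6074, -0.1546, 0.0801]
orientation: [2.216, 2.225, 0.001]
contact_force: [1.6, 0.8, -3.4]
grip_width: 0.0353
finger_force: 61.3
clock: 26.32
tool_pos: [0.6069, -0.1545, 0.0763]
orientation: [2.217, 2.226, -0.0]
contact_force: [-0.4, 0.2, -2.5]
grip_width: 0.0348
finger_force: 61.3
```

```bash
python3 -m pendant '[{"delta_pos":[0,0,0.0005],"turn":0},{"delta_pos":[0,0,0.001],"turn":0},{"delta_pos":[0,0,0.0012],"turn":0},{"delta_pos":[0,0,0.0012],"turn":0}]'
```

```text
clock: 26.82
tool_pos: [0.607, -0.1545, 0.0754]
orientation: [2.217, 2.226, 0.0]
contact_force: [-2.8, 1.0, 1.6]
grip_width: 0.0348
finger_force: 61.3
```

Contact (−4 → +1.6 N). Release, lift away and check.

```bash
python3 -m pendant '[{"delta_pos":[0,0,0],"turn":0},{"delta_pos":[0,0,0],"turn":0},{"delta_pos":[0,0,0],"turn":0},{"delta_pos":[0,0,0],"turn":0},{"delta_pos":[0,0,-0.02],"turn":0},{"delta_pos":[0,0,-0.05],"turn":0},{"delta_pos":[0,0,-0.11],"turn":0},{"delta_pos":[0,0,-0.16],"turn":0},{"delta_pos":[0,-0.06,-0.16],"turn":0},{"delta_pos":[0,-0.12,-0.16],"turn":0},{"delta_pos":[0,-0.12,-0.16],"turn":0}]' 1
python3 - <<'E'
from h import *
im,c=snap('scene','q7.png')
im2,c2=snap('side','s7.png'); s=env.sense();print(s['tool_pos'],s['contact_force'])
np.set_printoptions(precision=4,suppress=True)
a=im[140:300,200:413];b=im2[120:300,230:430]
cv2.imwrite('pics/v7.png',np.hstack([cv2.resize(a,(400,300)),cv2.resize(b,(400,360))[:300]])[:,:,::-1])
for nm,cc,I in(('scene',c,'q7'),('side',c2,'s7')):
    from m import blobs
    P=[[.617,.088,.071],[.6135,.0105,.086],[.6105,-.07,.101],[.607,-.156,.116]]
    pr=proj(cc,P); bl=blobs('pics/%s.png'%I,[tuple(p.round().astype(int)) for p in pr],105,9,nm)
    for p,q in zip(P,bl): print(atz(cc,q,p[2]))
E
```

```text
clock: 28.2
tool_pos: [0.4817, -0.1552, 0.2352]
orientation: [-2.218, -2.22, 0.002]
contact_force: [1.4, 0.0, 0.1]
grip_width: 0.0856
finger_force: 0.0
[ 0.48723834 -0.15487223  0.23578342] [ 0.28066523  1.0550593  -0.17946778]
scene (np.int64(345), np.int64(193)) [345.1697 193.9899] [14  9 78]
scene (np.int64(327), np.int64(201)) [328.7809 202.8009] [ 17  14 112]
scene (np.int64(306), np.int64(210)) [306.6987 210.0961] [ 16  11 101]
scene (np.int64(281), np.int64(221)) [280.7261 221.2855] [ 17  11 115]
[0.6185 0.0858 0.071 ]
[0.6223 0.0054 0.086 ]
[ 0.6124 -0.0714  0.101 ]
[ 0.608 -0.159  0.116]
side (np.int64(298), np.int64(172)) [296.5275 172.6676] [ 17  16 121]
side (np.int64(321), np.int64(186)) [322.1305 184.1369] [ 16  13 113]
side (np.int64(349), np.int64(202)) [349.8803 201.7318] [ 17  14 107]
side (np.int64(381), np.int64(221)) [381.544  221.4173] [ 18  16 150]
[0.6132 0.0881 0.071 ]
[0.6182 0.0128 0.086 ]
[ 0.6122 -0.0715  0.101 ]
[ 0.6073 -0.1571  0.116 ]
```

View pics/v7.png

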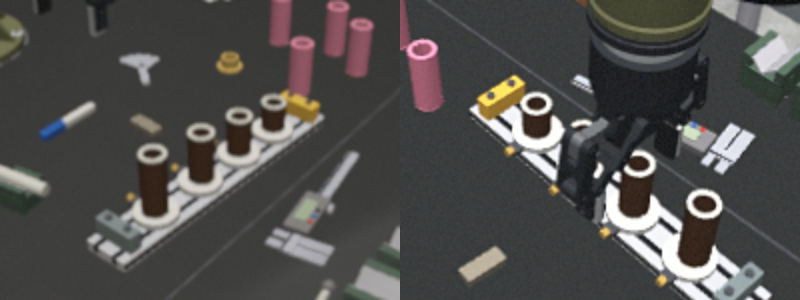

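All four sleeves stand upright in order, each about 4 mm or less from its pad centre (12 mm margin). Scene-view composite positions are (273,115), (238,135), (201,157) and (153,182). The caliper and pinks are undisturbed and the gripper is clear.

```bash
python3 -c "
from bench import env
print(env.job_done())"
```

```text
the job is handed in; nothing more can be done
None
```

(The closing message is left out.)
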